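# Clear, zero and use the stiff-dialled letter scale

### The arm

A 6-joint arm with a two-finger parallel gripper is mounted at the origin on a cart in front of the work surface, level with it; the furniture and walls round the work are solid. World frame = base frame: x ahead of the robot, y to its left, z up, the work surface at z = 0. Lengths are in mm, angles in rad, forces in N, time in s.
With the tool pointing down it reaches from about 250 to 775 mm from the base axis. Payload 4 kg.
Tool frame: the origin (TCP) lies midway between the tips of the shut fingers; the grasp point (between the pads) lies 19 mm behind it; z points along the fingers, y is the line along which they close (so a half turn about z gives the same grasp; the last joint's range is limited). The gripper opens to 85 mm and grips with 20 to 120 N. Pads are 22 mm wide; open, the fingers measure 114 mm over their backs; the gripper's body (76 mm by 85 mm) begins 54 mm behind the grasp point. The pads swing forward as they close: fully open they stand 13 mm farther back than shut.
Start: joints at [-1.302, 0.087, 1.371, -0, 1.684, -0.103], TCP at [199.809, -512.439, 231.341] pointing down, gripper open.
Joint ranges: [-3.1, 3.1], [-0.76, 2.03], [0.27, 2.55], [-1.08, 4.22], [0.17, 2.65], [-2.57, 2.57]. Speed limits (rad/s): [2.79, 2.79, 3.14, 3.14, 3.14, 3.14].

### API

Orientations are given as a unit quaternion [w, x, y, z].
In Python, from station import bot, eyes gives the robot as it stands.
- The arm moves only by the tool carry_out, never from a script. Its argument "deltas" is text: rows parted by semicolons, each of 5 numbers parted by spaces: the shift along the tool's x, y, z in units of 50 mm (1.0 is 50 mm), then the turn about the tool's z in units of 6 degrees (1.0 is 6 degrees), then the closure, from 0 (fully open) to 1 (shut). A call has 1 to 10 rows; each row is the pose to reach, as a shift and turn from the pose commanded when the call began, along the tool's axes at that moment; what a row does not reach only later rows make up. A row lasts 1/10 s, in which the tool goes at most 50 mm and 8.59 degrees, less where a joint would pass 70% of its speed; a pose out of reach is approached as far as the arm can. A call with a gripper value outside its range is refused whole. The fingers move at their own pace and stop on an object; "squeeze" is the grip in N (left out, the last holds). Time passes only in rows, so rows that repeat a pose let the fingers close. It gives the time, the measured TCP pose, the force, the opening and the grip force at its end, in the units of the state.
- bot.get_state(): the state, without advancing time (a new reading comes with each control period).
- eyes.read_camera(name): name is "scene" or "top" or "wrist"; returns the picture (420x560x3 uint8, red, green, blue); there is no depth.
- eyes.get_calibration(name): a dict with "fov_y" (degrees; the focal length in pixels is half the picture's height over the tangent of half this angle, whatever the lens; pixels are square), "cx", "cy" (the principal point, pixels), "extrinsics" (4x4, takes a point from camera to world coordinates); the wrist camera has in their place "hand_eye" (4x4, takes a point from camera to tool coordinates, whose origin is the TCP and whose axes are the flange's). Camera axes: x right, y down, z forward; pixel columns grow to the right and rows downward; lengths in mm; the calibration is good to about 2 mm. A picture is of the moment at which its call begins: read the wrist's pose just before it. get_calibration takes no time and is no camera call.
- bot.close_job(): hands the job in; it is judged then, once.
The state is a dict: "time_s": time; "joints": joint angles; "qvel": joint speeds; "joint_torque": joint torques, N m; "position": TCP position; "tcp_rot": TCP orientation; "ft_force": force on the tool from outside, world axes, zero at the start; "moment": the same for the moment, N m; "opening": finger opening in mm; "grasp_force": force on a finger pad.
Only numpy, scipy, OpenCV 4.12 (cv2) and the standard library are available. Lean on these libraries where they do the work, as an engineer would, in place of code of your own. Each camera call takes 0.05 s, during which the arm holds its last target. There are 200 camera calls.

### The job

Weigh the yellow carton on the letter scale: first take off the stapler that was left on the pan and stand it on the desk clear of the scale, then, with the pan empty, turn the dial's stiff knob until the zero mark lies under the needle, pressing down on the knob as you turn because the light scale would otherwise twist round on the desk. Let go of the knob, then gently lower the carton flat onto the middle of the pan, so that the pan alone carries it and the zero setting stays as it is. The scale must stay where it stands and the other things on the desk must be left alone.

Things in the scene. Friction and masses are not known exactly. Their poses are not given: they have to be found in the camera images.
- scale: Low grey letter scale, loose on the desk: 125 mm deep (x), 250 mm long (y), 36 mm high, 0.4 kg, on smooth feet near its corners (friction about 0.3). Origin: centre of its underside; -x is the front, facing the robot; round dial at its +y (left) end, steel pan at its -y end. It twists unless the knob is pressed down with over 8 N all the while it is turned; 12 to 20 N is safe.
- scale_end (a point): Middle of the right (-y) end of the scale's housing, 125 mm from the scale's origin, 20 mm above the desk; shows whether the scale has twisted or slid.
- knob_grip (a point): Grip point of the black zero knob on the dial's vertical axis, at scale y = +72 mm, 64 mm above the desk. Knob: upright bar 50 mm long (the point's x axis; -x end, with a white line, points at the zero mark), 16 mm thick, from 50 to 74 mm above the desk, on a skirt of 27 mm radius that turns with it (fingertips may press on it). Clear lens around it: radius 53 mm, top at 44.5 mm.
- dial (a joint): Angle of dial and knob in rad, counterclockwise seen from above; 0 is where the zero mark lies at the front of the dial (the scale's -x), under the unloaded needle. Starts between 0.5 and 1.3, so turn it clockwise by that much. Stops at -0.8 and 1.8. Turns with about 0.26 N m of plain friction and stays where it is left.
- zero_mark (a point): The zero mark: the one broad black bar (5.5 mm wide, 17 mm long) among the fine graduations of the white dial under the lens; this point lies 37.5 mm from the dial's axis and turns with the dial. Graduations rise clockwise from it, one per 10 g.
- needle_tip (a point): Point on the thin black needle 37.5 mm from the dial's axis, just above the dial and under the lens. The needle turns about the same axis as the dial but only with the load on the pan.
- needle (a joint): Angle of the needle in rad, clockwise seen from above, 0.01 rad per gram on the pan; 0 with the pan empty, when it points to the front of the dial (the scale's -x).
- pan_top (a point): Centre of the pan's flat top, which is 134 mm along the scale's y by 124 mm along its x, at scale x = 0, y = -58 mm, 62 mm above the desk when empty. The pan is a 4 mm steel plate whose underside clears the housing by 22 mm.
- pan (a joint): How far the pan has sunk, in m; 0 when empty. It rides on a spring of 490 N/m (2 mm per 100 g) and reaches its stop at 0.012.
- stapler: The longer black stapler, 132 mm long (its x), 34 mm wide, 51 mm high, 0.16 kg, at the start lying across the pan roughly along the scale's x. Origin: centre of its underside. Grasp across its 22 mm wide upper arm (27 to 50 mm above its underside; the foot is 34 mm wide and 9 mm high) with the fingers closing along its y.
- carton: Yellow card carton lying flat on the desk in front of the scale (the desk to its right, at the front right corner, is free), 55 mm (its x) by 150 mm (its y) by 40 mm high, 84 to 168 g. Origin: centre of its underside. It is a little longer than the pan is wide and may overhang it by some 10 mm at each end.
- stapler_small: Bystander: shorter black stapler, 119 x 34 x 51 mm, at the desk's front left. Origin: centre of its underside.
- pen_front: Bystander: ball pen, 146 mm long, lying along the desk's front edge. Origin: centre of its underside.
- lid_corner (a point): Upper near corner, 251 mm above the desk, of the fixed green crate lid that leans along the right side of the desk and slopes down and towards the robot from there; keep gripper and arm clear of it, also when setting out from the start pose.

How it is judged:
By the outcome, as a careful person would: the job done as asked, in the order asked, and still so for the second after the job is handed in, with the robot touching nothing.
It also fails if it takes over 70 s, if anything falls off the work surface, if the arm or the gripper's body presses on something with over 40 N, if the wrist force passes 120 N, or if a joint passes its speed limit or range.

## Working session

There is one attempt and no reset: what is moved stays moved. The work goes in short steps, Python scripts to look and compute and a tool call to move; the robot and the scene stay as the last step left them, time stands still between calls to the robot, and variables do not carry over. Pictures are saved under pics/ and viewed, at most 12 in all, crops included, and the job is handed in when it is done.

Besides the shell and the picture viewer there is one more tool, called after ">>>" by a JSON object that holds its "api" and its "payload", one argument or row to a line. carry_out: Moves the arm, as the interface text tells. Its arguments: {"type":"object","properties":{"deltas":{"type":"string"},"squeeze":{"type":"number"}},"required":["deltas"]}

```bash
mkdir -p pics; cat > h.py <<'E'
import numpy as np, cv2
from station import bot, eyes
from scipy.spatial.transform import Rotation as R
def pose():
    s=bot.get_state(); q=s["tcp_rot"]; T=np.eye(4)
    T[:3,:3]=R.from_quat([q[1],q[2],q[3],q[0]]).as_matrix(); T[:3,3]=s["position"]; return T
def cam(name,T=None):
    c=eyes.get_calibration(name)
    E=np.array(c["extrinsics"]) if name!="wrist" else (pose() if T is None else T)@np.array(c["hand_eye"])
    return 210/np.tan(np.radians(c["fov_y"])/2),c["cx"],c["cy"],E
def px2w(name,u,v,z,T=None):
    f,cx,cy,E=cam(name,T); d=E[:3,:3]@np.array([(u-cx)/f,(v-cy)/f,1]); o=E[:3,3]
    return np.round(o+d*(z-o[2])/d[2],1)
def w2px(name,p,T=None):
    f,cx,cy,E=cam(name,T); q=E[:3,:3].T@(np.array(p,float)-E[:3,3]); return np.round([cx+f*q[0]/q[2],cy+f*q[1]/q[2]],1)
def snap(name,fn,crop=None,k=1):
    im=eyes.read_camera(name)[:,:,::-1]
    if crop: a,b,c,d=crop; im=im[b:d,a:c]
    cv2.imwrite("pics/"+fn,cv2.resize(im,None,fx=k,fy=k,interpolation=cv2.INTER_CUBIC))
E
python3 - <<'E'
from h import *
for n in("top","scene"):
    snap(n,n+"1.png",None,1.42); f,cx,cy,E=cam(n); print(n,f,cx,cy,E.round(3).tolist())
print(eyes.get_calibration("wrist")); print(bot.get_state()); print(pose().round(3))
E
```

```text
top 398.0264964182757 279.8487070329212 214.19175270347893 [[-0.028, -0.989, 0.144, 388.07], [-0.999, 0.032, 0.02, 47.665], [-0.025, -0.143, -0.989, 1138.268], [0.0, 0.0, 0.0, 1.0]]
scene 542.0167288341962 284.289235922768 202.05958155320832 [[-0.698, -0.62, 0.357, 111.899], [-0.716, 0.613, -0.335, 425.933], [-0.011, -0.49, -0.872, 1075.644], [0.0, 0.0, 0.0, 1.0]]
{'fov_y': 61.37308239146059, 'cx': 281.6023343506209, 'cy': 212.0107649488633, 'hand_eye': array([[ 7.82682705e-04, -9.62171880e-01, -2.72442031e-01,
         6.92218450e+01],
       [ 9.99999615e-01,  6.45219213e-04,  5.94147016e-04,
         9.22184771e-01],
       [-3.95886718e-04, -2.72442392e-01,  9.62172015e-01,
        -1.40873037e+02],
       [ 0.00000000e+00,  0.00000000e+00,  0.00000000e+00,
         1.00000000e+00]])}
{'time_s': 0.1, 'joints': array([-1.30207819e+00,  8.79490049e-02,  1.37214455e+00,  1.49754519e-05,
        1.68359235e+00, -1.03090117e-01]), 'qvel': array([ 0.00087026, -0.00142242, -0.00175256,  0.00027947, -0.00205227,
       -0.00119139]), 'joint_torque': array([ 3.88238230e-03, -3.53010678e+01, -3.14220321e+01, -4.14360113e-05,
        7.88324542e-03, -2.16842830e-05]), 'position': array([ 199.69975045, -511.97834288,  230.19803724]), 'tcp_rot': array([-1.04365361e-03,  9.82768845e-01,  1.84835876e-01, -7.91606537e-05]), 'ft_force': array([ 0.23532447, -0.01031455,  0.72533433]), 'moment': array([-0.01952312, -0.02713659, -0.01141686]), 'grasp_force': 0.0, 'opening': 85.73286669598058}
[[ 9.32000e-01  3.63000e-01 -1.00000e-03  1.99700e+02]
 [ 3.63000e-01 -9.32000e-01  2.00000e-03 -5.11978e+02]
 [ 0.00000e+00 -2.00000e-03 -1.00000e+00  2.30198e+02]
 [ 0.00000e+00  0.00000e+00  0.00000e+00  1.00000e+00]]
```

View pics/top1.png

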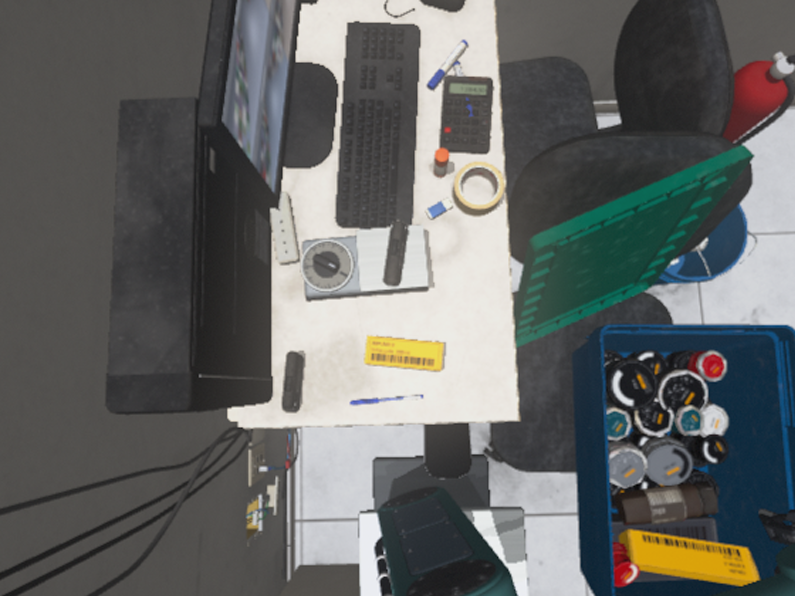

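View pics/scene1.png

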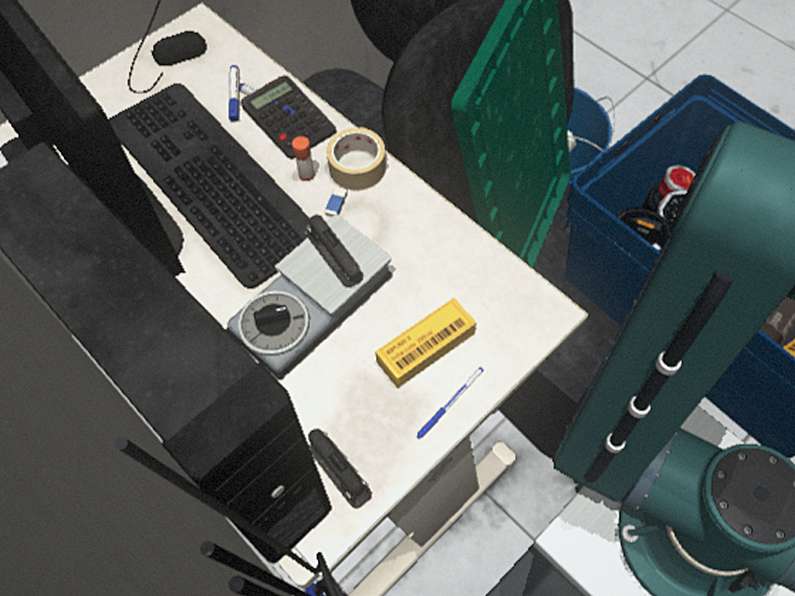

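The top view (scaled by 1.42) shows:
- Scale: dial axis near (327,263), housing corners at (304,299), (430,290) and (427,225).
- Stapler: lies across the pan from (400,222) to (394,285).
- Carton: corners at (370,337), (445,344), (441,370) and (365,364).
- Small stapler: near (293,380).
- Lid: edge from (535,240) to (752,150).

The scene view agrees with this.

```bash
python3 - <<'E'
from h import *
k=1.42
def P(l,u,v,z,n="top"): print(l,px2w(n,u/k,v/k,z))
P("knob",327,263,74);P("fl",304,299,36);P("fr",430,291,36);P("staplerfar",400,222,112);P("staplernear",394,285,112)
P("pan fl",356,288,62);P("pan fr",428,288,62);P("pan br",427,228,62)
for c in((370,337),(445,344),(441,370),(365,364)):P("carton",*c,40)
P("lidA",535,240,251);P("lidB",752,150,251);P("lidC",516,345,0);P("small",293,380,51);P("pen",350,402,5);P("pen",423,397,5);P("deskcorner",520,420,0);P("deskright",500,60,0);P("kbdcorner",336,225,15);P("kbd r",410,228,15);P("tower",272,400,100)
P("kb knob scene",272,315,74,"scene");P("stapler far scene",315,222,112,"scene");P("stapler near",352,280,112,"scene")
for c in((376,355),(460,299),(475,328),(398,384)):P("carton",*c,40 if c[1]<350 or c[0]==376 else 0,"scene")
P("lid scene",455,105,251,"scene");P("lid",565,0,251,"scene")
P("lidlow",525,262,0,"scene")
E
```

```text
knob [627.3 203.2  74. ]
fl [564.5 255.2  36. ]
fr [572.4   5.3  36. ]
staplerfar [692.6  59.6 112. ]
staplernear [573.1  74.1 112. ]
pan fl [578.6 149.2  62. ]
pan fr [574.1  10.   62. ]
pan br [693.4   7.6  62. ]
carton [484.7 125.6  40. ]
carton [466.7 -19.8  40. ]
carton [416.8 -10.1  40. ]
carton [432.6 136.4  40. ]
lidA [ 613.9 -157.5  251. ]
lidB [ 751.7 -517.4  251. ]
lidC [ 463.2 -164.1    0. ]
small [405.7 274.3  51. ]
pen [360.  170.5   5. ]
pen [365.7  25.7   5. ]
deskcorner [ 315.7 -163.4    0. ]
deskright [1079.2 -165.5    0. ]
kbdcorner [719.7 192.4  15. ]
kbd r [708.   40.6  15. ]
tower [369.8 302.6 100. ]
kb knob scene [624. 211.  74.]
stapler far scene [681.1  72.1 112. ]
stapler near [567.2 100.4 112. ]
carton [482.5 136.8  40. ]
carton [460.4 -18.8  40. ]
carton [410.5   0.9  40. ]
carton [439.1 134.7   0. ]
lid scene [ 610.  -149.2  251. ]
lid [ 638.9 -425.1  251. ]
lidlow [ 446.8 -160.9    0. ]
```

```bash
cat >> h.py <<'E'
def to(p,psi,T=None):
    "units to command from pose T (measured) to world p with tool-x yaw psi deg"
    T=pose() if T is None else T
    d=T[:3,:3].T@(np.array(p,float)-T[:3,3])/50; now=np.degrees(np.arctan2(T[1,0],T[0,0]))
    return np.round(d,2), round((now-psi+180)%360-180,1)/6
E
python3 - <<'E'
from h import *
print(to((400,-20,300),0)); print(w2px("wrist",pose()[:3,3]))
E
```

```text
(array([ 7.31, -7.71, -1.38]), np.float64(3.5500000000000003))
[279.2 276.7]
```

>>> {"api": "carry_out", "payload": {
  "deltas": "7.31 -7.71 -1.38 3.5 0; 7.31 -7.71 -1.38 3.5 0; 7.31 -7.71 -1.38 3.5 0; 7.31 -7.71 -1.38 3.5 0; 7.31 -7.71 -1.38 3.5 0; 7.31 -7.71 -1.38 3.5 0; 7.31 -7.71 -1.38 3.5 0; 7.31 -7.71 -1.38 3.5 0; 7.31 -7.71 -1.38 3.5 0; 7.31 -7.71 -1.38 3.5 0"
}}

```text
time_s: 1.1
position: [387.0, -51.2, 295.7]
tcp_rot: [0.0, 1.0, 0.003, 0.0]
ft_force: [1.1, -1.0, -0.8]
opening: 85.4
grasp_force: 0.0
```

```bash
python3 - <<'E'
from h import *
print(pose()[:3,3],to((625,130,290),0),bot.get_state()["ft_force"])
E
```

```text
[386.97265028 -51.23967403 295.7406544 ] (array([ 4.78, -3.6 ,  0.12]), np.float64(0.049999999999999996)) [ 1.06155569 -0.95375509 -0.77679041]
```

>>> {"api": "carry_out", "payload": {
  "deltas": "4.6 -3.4 0.1 0 0; 4.6 -3.4 0.1 0 0; 4.6 -3.4 0.1 0 0; 4.6 -3.4 0.1 0 0; 4.6 -3.4 0.1 0 0; 4.6 -3.4 0.1 0 0; 4.6 -3.4 0.1 0 0; 4.6 -3.4 0.1 0 0; 4.6 -3.4 0.1 0 0; 4.6 -3.4 0.1 0 0"
}}

```text
time_s: 2.1
position: [615.3, 117.1, 291.9]
tcp_rot: [0.0, 1.0, 0.002, 0.001]
ft_force: [-0.1, 0.0, 0.2]
opening: 85.1
grasp_force: 0.0
```

```bash
python3 - <<'E'
from h import *
T=pose(); print(T.round(3).tolist(),bot.get_state()["qvel"]); np.save("T1.npy",T); snap("wrist","w1.png",None,1.42)
E
```

```text
[[1.0, 0.004, 0.001, 615.335], [0.004, -1.0, -0.0, 117.081], [0.001, 0.0, -1.0, 291.865], [0.0, 0.0, 0.0, 1.0]] [-0.00172552 -0.00547309 -0.00160592  0.00131818 -0.00236086 -0.00126778]
```

View pics/w1.png

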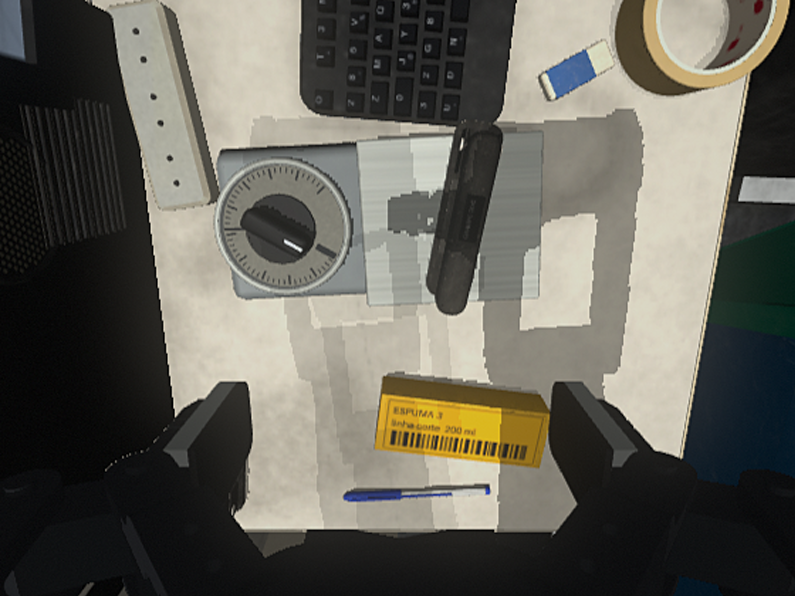

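The wrist view shows:
- Stapler: its top runs from (484,128) to (450,308).
- Knob: the bar runs from (247,216) to (308,253), with the white line at the lower right.
- Zero mark: (326,251).
- Dial and lens: centre near (284,228).
- Pan: corners at (357,140), (543,131), (540,298) and (369,305).
- Carton: top corners at (388,377), (548,407), (540,467) and (376,450).

```bash
python3 - <<'E'
from h import *
k=1.42;T=np.load("T1.npy")
def P(l,u,v,z):
    p=px2w("wrist",u/k,v/k,z,T); print(l,p); return p
def ang(a,b): d=b-a; return np.degrees(np.arctan2(d[1],d[0])).round(1)
a=P("st far",484,128,108);b=P("st near",450,308,108); print(ang(b,a),(a+b)/2)
a=P("k",247,216,74);b=P("k",308,253,74); print("bar",ang(a,b),(a+b)/2)
c=P("lens",284,226,44.5); z=P("zero",326,251,38); print(ang(c,z))
P("needle?",287,285,40)
for q in((357,140),(543,131),(540,298),(369,305)):P("pan",*q,59)
a=P("hfl",238,299,36);b=P("hbl",219,150,36);
print("hous front edge")
for q in((388,384),(548,415),(540,467),(376,450)):P("carton top",*q,40)
E
```

```text
st far [703.6  65.  108. ]
st near [588.6  82.1 108. ]
-8.5 [646.1   73.55 108.  ]
k [645.7 224.4  74. ]
k [619.4 182.4  74. ]
bar -122.1 [632.55 203.4   74.  ]
lens [635.  205.4  44.5]
zero [614.6 174.7  38. ]
-123.6
needle? [587.1 206.7  40. ]
pan [697.9 146.9  59. ]
pan [704.6  15.5  59. ]
pan [582.4   7.8  59. ]
pan [576.2 139.8  59. ]
hfl [574.1 248.5  36. ]
hbl [691.  253.2  36. ]
hous front edge
carton top [500.7 125.6  40. ]
carton top [472.  -13.2  40. ]
carton top [420.3 -10.4  40. ]
carton top [436.9 136.3  40. ]
```

```bash
python3 - <<'E'
from h import *
print(to((643,74,135),-8.5),to((643,74,79),-8.5))
E
```

```text
(array([0.54, 0.86, 3.14]), np.float64(1.45)) (array([0.54, 0.86, 4.26]), np.float64(1.45))
```

>>> {"api": "carry_out", "payload": {
  "deltas": "0.54 0.86 1 1.45 0; 0.54 0.86 2 1.45 0; 0.54 0.86 3 1.45 0; 0.54 0.86 3.5 1.45 0; 0.54 0.86 4 1.45 0; 0.54 0.86 4.26 1.45 0; 0.54 0.86 4.26 1.45 0",
  "squeeze": 40
}}

```text
time_s: 2.85
position: [641.8, 74.6, 76.2]
tcp_rot: [0.0, 0.997, -0.074, -0.002]
ft_force: [0.5, 0.0, -0.3]
opening: 85.5
grasp_force: 0.0
```

>>> {"api": "carry_out", "payload": {
  "deltas": "0 0 0 0 1; 0 0 0 0 1; 0 0 0 0 1; 0 0 0 0 1; 0 0 0 0 1; 0 0 0 0 1; 0 0 0 0 1; 0 0 0 0 1"
}}

```text
time_s: 3.65
position: [643.7, 75.0, 78.0]
tcp_rot: [0.0, 0.997, -0.073, 0.001]
ft_force: [2.3, -0.7, 0.9]
opening: 20.6
grasp_force: 45.5
```

>>> {"api": "carry_out", "payload": {
  "deltas": "0 0 -0.3 0 1; 0 0 -0.8 0 1; 0 0 -1.4 0 1; 0 0 -2 0 1; 0 0 -2 0 1"
}}

```text
time_s: 4.15
position: [645.5, 75.4, 184.5]
tcp_rot: [-0.001, 0.997, -0.073, 0.005]
ft_force: [0.3, 1.0, -0.3]
opening: 20.6
grasp_force: 45.2
```

```bash
python3 - <<'E'
from h import *
print(bot.get_state()["ft_force"],to((405,-92,150),-8.5))
E
```

```text
[ 0.27476589  1.00733367 -0.2503169 ] (array([-4.28,  4.01,  0.64]), np.float64(0.016666666666666666))
```

>>> {"api": "carry_out", "payload": {
  "deltas": "-4.25 4 0.5 0 1; -4.25 4 0.5 0 1; -4.25 4 0.5 0 1; -4.25 4 0.5 0 1; -4.25 4 0.5 0 1; -4.25 4 0.5 0 1; -4.25 4 0.5 0 1; -4.25 4 0.5 0 1; -4.25 4 0.5 0 1; -4.25 4 0.5 0 1"
}}

```text
time_s: 5.15
position: [404.6, -91.1, 152.7]
tcp_rot: [-0.0, 0.997, -0.072, -0.0]
ft_force: [0.5, 1.0, -2.0]
opening: 21.0
grasp_force: 45.2
```

```bash
python3 - <<'E'
from h import *
print(bot.get_state()["ft_force"],to((405,-92,26),-8.5)); snap("scene","s2.png",None,1.42)
E
```

```text
[ 0.46844314  1.00471261 -2.04224312] (array([0.01, 0.02, 2.53]), np.float64(0.03333333333333333))
```

View pics/s2.png

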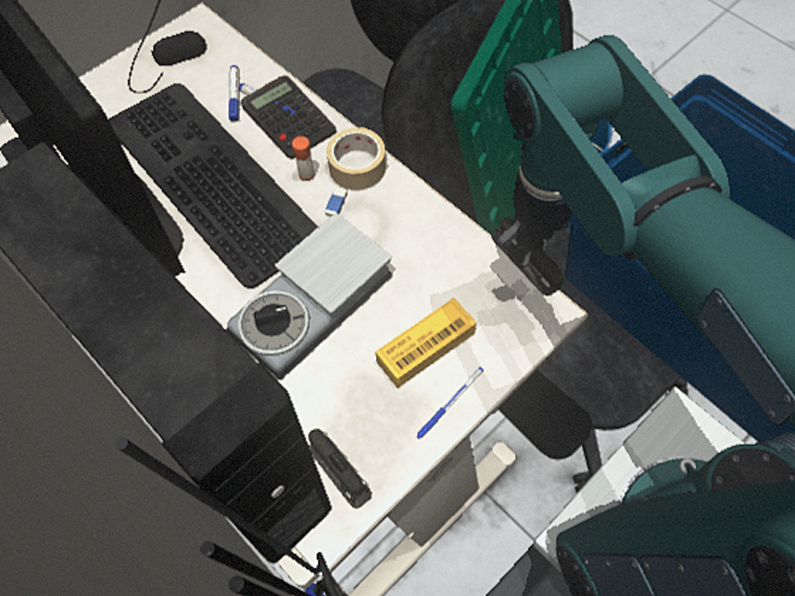

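The pan at (333,262) is empty, the gripper holds the stapler near (540,265), and the scale hasn't moved. Next I lower the stapler onto the free corner.

>>> {"api": "carry_out", "payload": {
  "deltas": "0 0 0.7 0 1; 0 0 1.4 0 1; 0 0 2 0 1; 0 0 2.3 0 1; 0 0 2.5 0 1; 0 0 2.58 0 1; 0 0 2.62 0 1; 0 0 2.66 0 1; 0 0 2.66 0 1"
}}

```text
time_s: 6.1
position: [405.0, -92.0, 21.1]
tcp_rot: [0.0, 0.997, -0.073, 0.001]
ft_force: [-1.0, 1.2, 1.3]
opening: 21.0
grasp_force: 45.5
```

>>> {"api": "carry_out", "payload": {
  "deltas": "0 0 0.02 0 1; 0 0 0.02 0 0.4; 0 0 0.02 0 0.2; 0 0 0.02 0 0.2; 0 0 -0.5 0 0.2; 0 0 -1.5 0 0.2; 0 0 -2.5 0 0.2; 0 0 -3.2 0 0.2; 0 0 -3.2 0 0.2"
}}

```text
time_s: 7.0
position: [407.1, -93.0, 186.3]
tcp_rot: [0.002, 0.997, -0.073, 0.006]
ft_force: [0.2, -0.4, -0.4]
opening: 68.3
grasp_force: 0.0
```

```bash
python3 - <<'E'
from h import *
print(bot.get_state()["joints"].round(2),to((500,80,200),30),to((633,205,150),58)); snap("scene","s3.png",(300,120,460,300),4)
E
```

```text
[-0.36 -0.21  1.74 -0.    1.6   1.36] (array([ 1.34, -3.69, -0.27]), np.float64(-6.3999999999999995)) (array([ 3.59, -6.56,  0.75]), np.float64(-11.066666666666668))
```

View pics/s3.png

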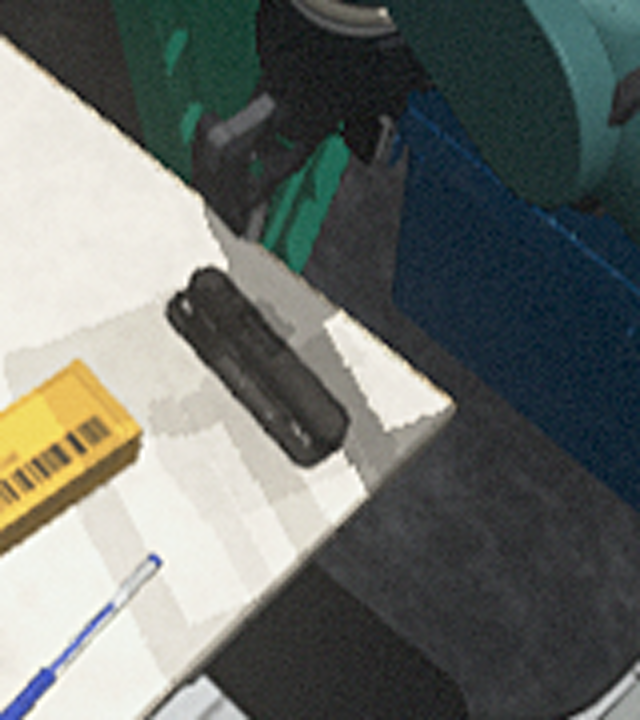

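The stapler stands upright on its foot at the free corner, at about (260,370) in the crop. Before working over the dial, I check clearance to the monitor.

```bash
python3 - <<'E'
from h import *
k=1.42
for z in(0,50,100,150,200): print(z,px2w("top",278/k,205/k,z),px2w("scene",183/k,272/k,z),px2w("top",195/k,375/k,z+200),px2w("scene",185/k,440/k,z+200))
print(to((626,200,200),58))
E
```

```text
0 [771.8 315.9   0. ] [824.6 248.2   0. ] [416.2 406.9 200. ] [503.5 416.8 200. ]
50 [754.9 304.1  50. ] [791.5 256.4  50. ] [414.7 387.7 250. ] [481.2 417.3 250. ]
100 [738.1 292.4 100. ] [758.3 264.7 100. ] [413.2 368.6 300. ] [458.8 417.8 300. ]
150 [721.2 280.6 150. ] [725.2 273.  150. ] [411.7 349.4 350. ] [436.4 418.3 350. ]
200 [704.4 268.8 200. ] [692.1 281.2 200. ] [410.2 330.3 400. ] [414.1 418.9 400. ]
(array([ 3.51, -6.43, -0.33]), np.float64(-11.066666666666668))
```

>>> {"api": "carry_out", "payload": {
  "deltas": "3.5 -6.4 -0.3 -11 0.2; 3.5 -6.4 -0.3 -11 0.2; 3.5 -6.4 -0.3 -11 0.2; 3.5 -6.4 -0.3 -11 0.2; 3.5 -6.4 -0.3 -11 0.2; 3.5 -6.4 -0.3 -11 0.2; 3.5 -6.4 -0.3 -11 0.2; 3.5 -6.4 -0.3 -11 0.2; 3.5 -6.4 -0.3 -11 0.2; 3.5 -6.4 -0.3 -11 0.2"
}}

```text
time_s: 8.05
position: [622.7, 198.8, 192.3]
tcp_rot: [-0.0, 0.877, 0.481, -0.002]
ft_force: [-0.5, -0.8, -0.3]
opening: 68.3
grasp_force: 0.0
```

```bash
python3 - <<'E'
from h import *
T=pose(); np.save("T2.npy",T); snap("wrist","w2.png",(120,60,440,300),2.5); print(T.round(3).tolist())
E
```

```text
[[0.537, 0.843, -0.004, 622.736], [0.843, -0.537, -0.002, 198.82], [-0.004, -0.003, -1.0, 192.339], [0.0, 0.0, 0.0, 1.0]]
```

View pics/w2.png

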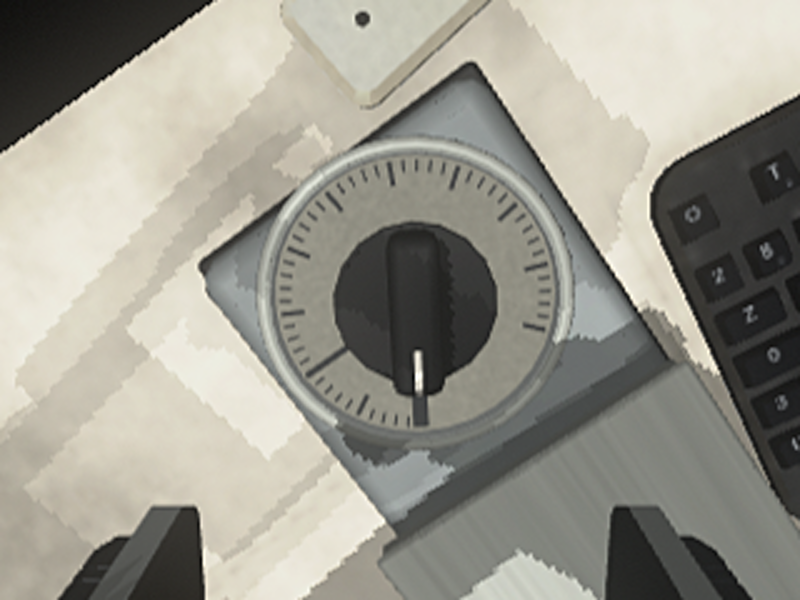

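The crop shows the knob bar almost upright in the picture, from (413,232) to (418,390). The skirt is centred near (415,303), the lens near (415,291), the zero mark at (420,408) and the needle from (345,350) to (309,375).

```bash
python3 - <<'E'
from h import *
T=np.load("T2.npy")
def P(l,u,v,z):
    p=px2w("wrist",u/2.5+120,v/2.5+60,z,T); print(l,p); return p
def ang(a,b): d=b-a; return np.degrees(np.arctan2(d[1],d[0])).round(1)
a=P("bar",413.5,232,74);b=P("bar",418,390,74);print(ang(b,a),(a+b)/2)
c=P("lens",415.5,291,44.5);P("skirt",415,303,50)
z=P("zero",420,408,38);n=P("needle",345,350,38);m=P("needle",309,375,38);print(ang(c,z),ang(c,n),ang(c,m),ang(n,m))
a=P("pan",393,549,62);b=P("pan",690,367,62);print("scale yaw",ang(a,b))
a=P("h",203,268,36);b=P("h",472,66,36);print(ang(a,b))
print(pose()[:3,:3][:,0], to((632,205,56),59))
E
```

```text
bar [646.8 230.3  74. ]
bar [622.4 189.1  74. ]
59.4 [634.6 209.7  74. ]
lens [635.5 210.7  44.5]
skirt [633.7 208.3  50. ]
zero [614.1 173.8  38. ]
needle [603.5 205.3  38. ]
needle [588.1 204.5  38. ]
-120.1 -170.4 -172.5 -177.0
pan [583.7 143.1  62. ]
pan [697.5 146.2  62. ]
scale yaw 1.6
h [578.4 254.4  36. ]
h [688.3 260.7  36. ]
3.3
[ 0.537668    0.84315257 -0.00262042] (array([0.22, 0.09, 2.74]), np.float64(-0.25))
```

>>> {"api": "carry_out", "payload": {
  "deltas": "0.24 0.12 0.5 -0.2 0.62; 0.24 0.12 1.2 -0.2 0.62; 0.24 0.12 1.8 -0.2 0.62; 0.24 0.12 2.2 -0.2 0.62; 0.24 0.12 2.4 -0.2 0.62; 0.24 0.12 2.55 -0.2 0.62; 0.24 0.12 2.6 -0.2 0.62; 0.24 0.12 2.6 -0.2 0.62",
  "squeeze": 30
}}

```text
time_s: 8.9
position: [635.6, 206.0, 65.7]
tcp_rot: [0.0, 0.871, 0.491, 0.001]
ft_force: [-0.4, -0.1, 0.8]
opening: 32.6
grasp_force: 0.0
```

```bash
python3 - <<'E'
from h import *
T=pose(); np.save("T3.npy",T); snap("wrist","w3.png",(180,180,380,330),4); print(T.round(3).tolist(),w2px("wrist",T[:3,3],T),bot.get_state()["ft_force"])
E
```

```text
[[0.519, 0.855, 0.002, 635.641], [0.855, -0.519, 0.0, 205.983], [0.001, 0.001, -1.0, 65.74], [0.0, 0.0, 0.0, 1.0]] [279.4 275.4] [0.10807293 0.56683978 0.54721082]
```

View pics/w3.png

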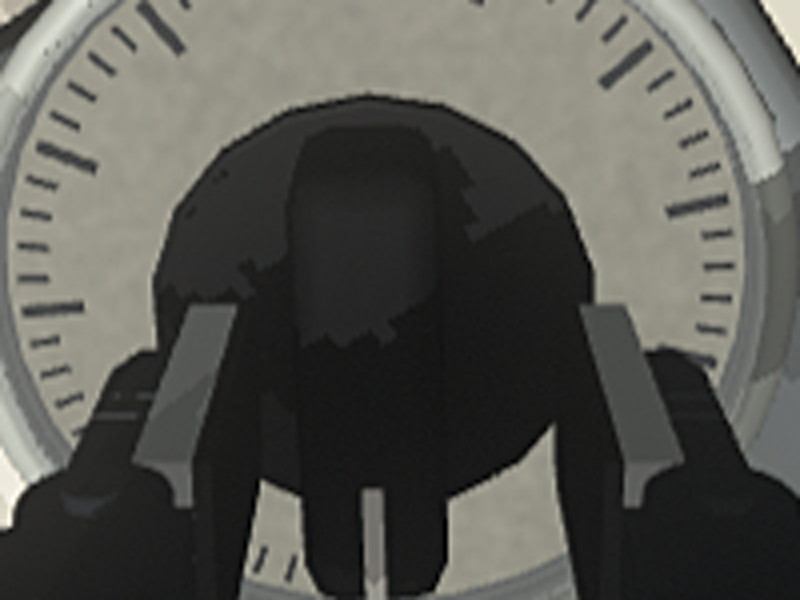

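The crop shows the bar centre about 38 px (3.5 mm) left of the middle of the finger gap, so I need to shift about -y in the tool frame before closing.

>>> {"api": "carry_out", "payload": {
  "deltas": "0.05 -0.05 0 -0.2 0.62; 0.05 -0.05 0 -0.2 0.62; 0.05 -0.05 0 -0.2 0.62; 0.05 -0.05 0 -0.2 0.62"
}}

```text
time_s: 9.35
position: [634.4, 209.8, 64.9]
tcp_rot: [0.0, 0.866, 0.5, 0.0]
ft_force: [0.0, 0.7, -0.4]
opening: 32.3
grasp_force: 0.0
```

```bash
python3 - <<'E'
from h import *
T=pose(); print(T[:3,3],np.degrees(np.arctan2(T[1,0],T[0,0])),to((633.8,209.2,60),60),bot.get_state()["ft_force"])
snap("wrist","w4.png",(180,180,380,330),4)
E
```

```text
[634.40875205 209.78156947  64.92239769] 60.01466837686249 (array([-0.02, -0.  ,  0.1 ]), np.float64(0.0)) [ 0.01977687  0.65408441 -0.44458037]
```

View pics/w4.png

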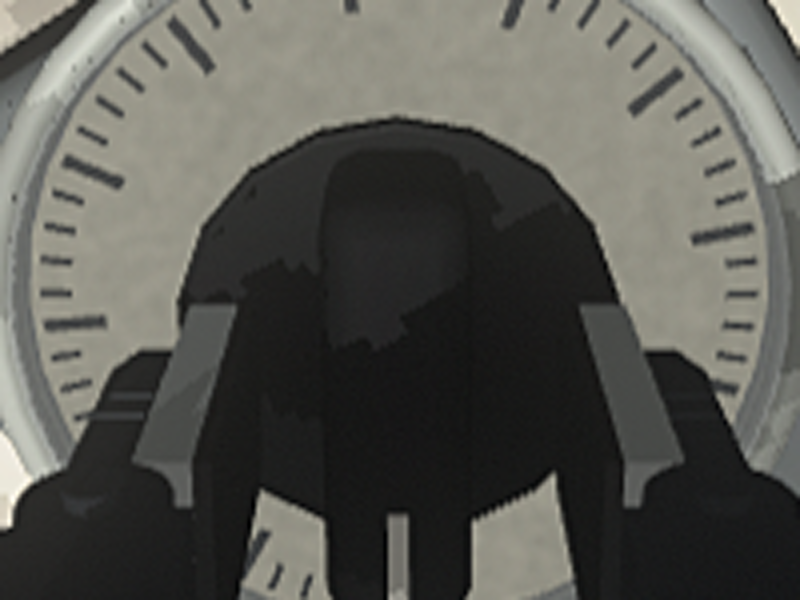

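The bar at x≈397 is now within 1 mm of the gap centre at 408 and is parallel to the pads. I make a small shift, lower, and close gently.

>>> {"api": "carry_out", "payload": {
  "deltas": "0 -0.02 0.06 0 0.62; 0 -0.02 0.12 0 0.62; 0 -0.02 0.16 0 0.7; 0 -0.02 0.16 0 0.75; 0 -0.02 0.16 0 0.78; 0 -0.02 0.16 0 0.8; 0 -0.02 0.16 0 0.82; 0 -0.02 0.16 0 0.84"
}}

```text
time_s: 10.2
position: [633.6, 210.2, 56.9]
tcp_rot: [0.0, 0.866, 0.5, 0.0]
ft_force: [-0.1, -0.6, 1.7]
opening: 15.5
grasp_force: 30.2
```

>>> {"api": "carry_out", "payload": {
  "deltas": "0 0 0.02 0 0.9; 0 0 0.04 0 0.9; 0 0 0.04 0 0.9; 0 0 0.04 0 0.9",
  "squeeze": 50
}}

```text
time_s: 10.6
position: [633.7, 210.2, 56.9]
tcp_rot: [0.0, 0.866, 0.5, 0.001]
ft_force: [-3.4, -1.4, 6.2]
opening: 14.7
grasp_force: 52.2
```

>>> {"api": "carry_out", "payload": {
  "deltas": "0 0 0.03 0 0.9; 0 0 0.06 0 0.9; 0 0 0.08 0 0.9; 0 0 0.08 0 0.9"
}}

```text
time_s: 11.0
position: [633.8, 210.3, 56.8]
tcp_rot: [0.001, 0.866, 0.5, 0.001]
ft_force: [-9.2, -2.1, 19.3]
opening: 14.9
grasp_force: 53.8
```

>>> {"api": "carry_out", "payload": {
  "deltas": "-0.02 -0.03 -0.01 0 0.9; -0.02 -0.03 -0.01 0 0.9; -0.02 -0.03 -0.01 0 0.9"
}}

```text
time_s: 11.3
position: [633.7, 210.2, 56.9]
tcp_rot: [0.001, 0.866, 0.5, 0.003]
ft_force: [-3.1, -0.7, 15.1]
opening: 15.1
grasp_force: 53.2
```

>>> {"api": "carry_out", "payload": {
  "deltas": "-0.01 -0.015 0 0.3 0.9; -0.01 -0.015 0 0.6 0.9; -0.01 -0.015 0 1 0.9; -0.01 -0.015 0 1.4 0.9; -0.01 -0.015 0 1.8 0.9; -0.01 -0.015 0 1.8 0.9",
  "squeeze": 60
}}

```text
time_s: 11.9
position: [633.8, 210.1, 56.9]
tcp_rot: [0.001, 0.909, 0.416, 0.004]
ft_force: [-0.7, -1.1, 13.9]
opening: 14.4
grasp_force: 59.8
```

```bash
python3 - <<'E'
from h import *
s=bot.get_state();T=pose(); print(np.degrees(np.arctan2(T[1,0],T[0,0])),s["moment"],s["ft_force"])
E
```

```text
49.1639573743206 [-0.25238626  0.32966693  0.02136205] [-0.6843351  -1.07826485 13.94726007]
```

>>> {"api": "carry_out", "payload": {
  "deltas": "0 0 0.01 0.4 0.9; 0 0 0.01 0.8 0.9; 0 0 0.01 1.2 0.9; 0 0 0.01 1.6 0.9; 0 0 0.01 2 0.9; 0 0 0.01 2.4 0.9; 0 0 0.01 2.8 0.9; 0 0 0.01 3 0.9; 0 0 0.01 3 0.9"
}}

```text
time_s: 12.8
position: [634.2, 209.7, 56.9]
tcp_rot: [0.001, 0.963, 0.269, 0.005]
ft_force: [-1.0, -2.5, 15.0]
opening: 14.2
grasp_force: 60.0
```

>>> {"api": "carry_out", "payload": {
  "deltas": "0 0.01 0 0.4 0.9; 0 0.01 0 0.8 0.9; 0 0.01 0 1.2 0.9; 0 0.01 0 1.6 0.9; 0 0.01 0 2 0.9; 0 0.01 0 2.4 0.9; 0 0.01 0 2.8 0.9; 0 0.01 0 3.2 0.9; 0 0.01 0 3.4 0.9; 0 0.01 0 3.4 0.9"
}}

```text
time_s: 13.8
position: [634.4, 209.2, 56.9]
tcp_rot: [0.0, 0.996, 0.094, 0.005]
ft_force: [-1.3, -2.4, 15.9]
opening: 14.6
grasp_force: 60.0
```

```bash
python3 - <<'E'
from h import *
T=pose(); print(np.degrees(np.arctan2(T[1,0],T[0,0])))
snap("wrist","w5.png",(160,160,400,340),3.3)
E
```

```text
10.782314409902211
```

View pics/w5.png

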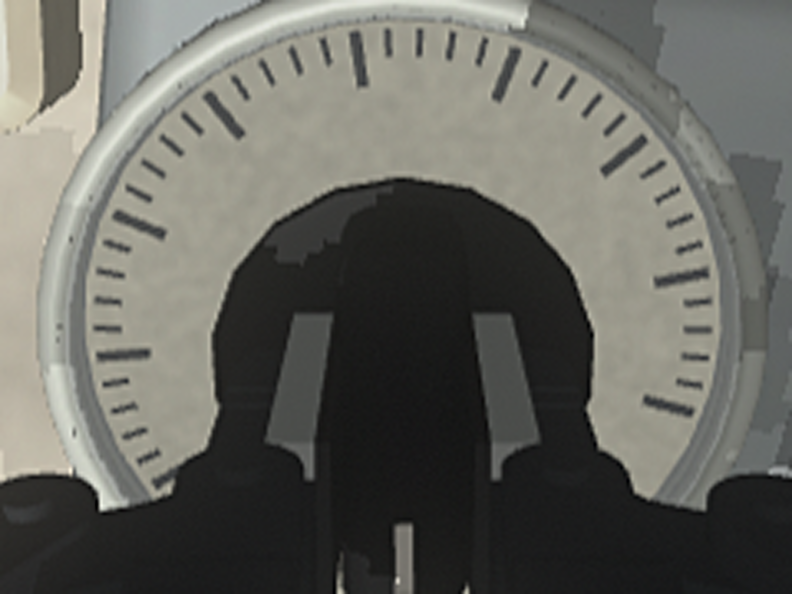

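The fingers grip the bar squarely and the scale hasn't visibly moved, but the hand hides the zero mark. I'll get the remaining angle from the dial's graduations by unwrapping the saved pictures about a fitted centre.

```bash
cat > dial.py <<'E'
from h import *
from scipy.optimize import minimize
from scipy.ndimage import map_coordinates
def polar(fn,crop,k,T,c,th,rr,z=39):
    im=cv2.imread("pics/"+fn,0).astype(float); f,cx,cy,E=cam("wrist",T)
    t,r=np.meshgrid(np.radians(th),rr,indexing="ij")
    p=np.stack([c[0]+r*np.cos(t),c[1]+r*np.sin(t),0*t+z],-1)-E[:3,3]; q=p@E[:3,:3]
    u=(cx+f*q[...,0]/q[...,2]-crop[0]+.5)*k-.5; v=(cy+f*q[...,1]/q[...,2]-crop[1]+.5)*k-.5
    return map_coordinates(im,[v,u],order=1,mode="nearest")
def fit(fn,crop,k,T,c0,th,rr=np.arange(38,43,.5)):
    g=lambda c:-polar(fn,crop,k,T,c,th,rr).mean(1).std()
    best=min((minimize(g,np.add(c0,d),method="Nelder-Mead",options={"initial_simplex":np.add(c0,d)+[[0,0],[1,0],[0,1]]}) for d in((0,0),(1.5,1.5),(-1.5,1.5),(1.5,-1.5),(-1.5,-1.5))),key=lambda o:o.fun)
    return best.x,best.fun
def dips(th,p,thr=25):
    b=cv2.GaussianBlur(p.reshape(-1,1),(1,101),0).ravel() if False else np.median(p); out=[];m=p<b-thr
    i=0
    while i<len(p):
        if m[i]:
            j=i
            while j<len(p) and m[j]: j+=1
            w=b-p[i:j]; out.append((round(float((th[i:j]*w).sum()/w.sum()),2),round(float(th[j-1]-th[i]),1))); i=j
        else: i+=1
    return out
E
python3 - <<'E'
from dial import *
s=pose(); np.save("T5.npy",s)
A=("w2.png",(120,60,440,300),2.5,np.load("T2.npy")); B=("w5.png",(160,160,400,340),3.3,s)
th=np.arange(-180,180,.1)
c,f=fit(*A,(634.5,208.5),th); print(c,f); 
print(dips(th,polar(*A,c,th,np.arange(38,43,.5)).mean(1)))
tb=np.arange(-45,65,.1)
c,f=fit(*B,(634.5,209),tb); print(c,f); print(dips(tb,polar(*B,c,tb,np.arange(38,43,.5)).mean(1)))
E
```

```text
[636.10150577 211.09470438] -20.54876254161699
[(-173.43, 3.5), (-147.25, 1.1), (-120.79, 7.9), (-50.6, 2.8), (-21.45, 2.7), (-15.45, 0.9), (-9.45, 1.1), (-3.45, 1.1), (2.7, 1.4), (8.65, 2.7), (14.85, 1.5), (20.96, 1.5), (27.14, 1.5), (33.3, 1.6), (39.45, 2.5), (45.66, 1.5), (51.84, 1.5), (58.11, 1.4), (64.1, 1.4), (70.31, 2.6), (76.4, 1.4), (82.54, 1.3), (88.65, 1.1), (94.6, 1.2), (100.7, 2.6), (106.7, 1.0), (112.5, 0.2), (130.24, 2.5), (158.64, 2.3)]
[637.25822293 208.96492435] -28.52891732828123
[(-41.36, 2.7), (-35.21, 1.4), (-29.26, 1.3), (-23.23, 1.3), (-17.16, 1.3), (-11.1, 2.4), (-4.97, 1.3), (1.14, 1.3), (7.32, 1.3), (13.43, 1.3), (19.58, 2.4), (25.73, 1.3), (31.84, 1.3), (37.97, 1.2), (44.05, 1.3), (50.13, 2.5), (56.14, 1.3), (62.2, 1.2)]
```

```bash
python3 - <<'E'
from dial import *
from scipy.optimize import least_squares
A=("w2.png",(120,60,440,300),2.5,np.load("T2.npy")); B=("w5.png",(160,160,400,340),3.3,np.load("T5.npy"))
def solve(D,c0,th,ref,rr=np.arange(38,43,.5)):
    c=np.array(c0,float); a=ref
    for _ in range(6):
        d=[x[0] for x in dips(th,polar(*D,c,th,rr).mean(1),18) if x[1]<3]
        t=np.radians(d); P=c+40.25*np.c_[np.cos(t),np.sin(t)]
        def res(x):
            g=np.degrees(np.arctan2(P[:,1]-x[1],P[:,0]-x[0]))-x[2]; s=np.degrees(.1); return (g+s/2)%s-s/2
        o=min((least_squares(res,[*c,a+e],loss="soft_l1",f_scale=.5) for e in(-2,0,2)),key=lambda o:o.cost); c=o.x[:2]; a=o.x[2]
    print("centre",c.round(2),"phase",a.round(2),"rms",np.sqrt(np.mean(o.fun**2)).round(2),len(d)); return c,a
th=np.arange(-180,180,.1)
c,a=solve(A,(634.5,208.5),th,-120.5)
for r in(29,31,33,35,40,44):
    t=np.arange(-200,-100,.1);print(r,dips(t,polar(*A,c,t,np.array([r-.5,r,r+.5])).mean(1),25))
tb=np.arange(-45,65,.1)
c,a=solve(B,(635,209),tb,-169.2)
print(dips(tb,polar(*B,c,tb,np.arange(38,43,.5)).mean(1)))
E
```

```text
centre [634.23 208.77] phase -120.2 rms 0.15 7
29 [(-137.12, 3.4), (-124.61, 1.5), (-114.97, 3.4), (-106.85, 9.5)]
31 [(-176.47, 4.7), (-130.11, 14.4), (-110.59, 14.7)]
33 [(-176.59, 4.2), (-128.43, 13.2), (-112.31, 13.2)]
35 [(-176.48, 4.1), (-121.36, 14.0), (-112.49, 2.6)]
40 [(-176.59, 3.4), (-148.65, 2.7), (-120.13, 8.0)]
44 [(-199.54, 1.0), (-194.1, 1.6), (-188.47, 1.5), (-182.66, 1.5), (-176.66, 3.1), (-171.39, 1.6), (-165.7, 1.6), (-160.05, 1.7), (-154.32, 1.6), (-148.64, 2.3), (-142.96, 1.5), (-137.22, 1.6), (-131.46, 1.5), (-125.84, 1.5), (-119.99, 7.5)]
centre [634.46 208.31] phase -215.76 rms 0.05 20
[(-38.15, 2.5), (-32.4, 0.0), (-26.75, 0.1), (-15.25, 0.3), (-9.51, 2.4), (-3.8, 0.2), (1.95, 0.3), (7.7, 0.4), (19.15, 2.3), (24.9, 0.0), (36.35, 0.1), (42.05, 0.3), (47.83, 2.5), (53.5, 0.2)]
```

The mark is now at -169.0° and the needle at -176.6°, with the centre fits agreeing to 0.5 mm. That leaves 7.6° clockwise, or 1.27 units.

>>> {"api": "carry_out", "payload": {
  "deltas": "0 0 0 0.3 0.9; 0 0 0 0.6 0.9; 0 0 0 0.9 0.9; 0 0 0 1.15 0.9; 0 0 0 1.27 0.9; 0 0 0 1.27 0.9; 0 0 0 1.27 0.9"
}}

```text
time_s: 14.55
position: [634.4, 209.0, 56.9]
tcp_rot: [0.0, 1.0, 0.028, 0.005]
ft_force: [-0.9, -2.3, 15.9]
opening: 14.7
grasp_force: 60.1
```

```bash
python3 - <<'E'
from dial import *
T=pose();np.save("T6.npy",T); print(np.degrees(np.arctan2(T[1,0],T[0,0])),T[:3,3],bot.get_state()["ft_force"],bot.get_state()["moment"])
E
```

```text
3.174630155237826 [634.41260367 209.03432326  56.91486391] [-0.94144653 -2.32194924 15.90177566] [-0.56326022  0.38089518  0.16667283]
```

>>> {"api": "carry_out", "payload": {
  "deltas": "0 0 -0.04 0 0.9; 0 0 -0.08 0 0.9; 0 0 -0.08 0 0.75; 0 0 -0.1 0 0.62; 0 0 -0.1 0 0.6; 0 0 -0.3 0 0.6; 0 0 -0.8 0 0.6; 0 0 -1.5 0 0.6; 0 0 -2.2 0 0.4; 0 0 -2.6 0 0.2"
}}

```text
time_s: 15.55
position: [632.1, 209.9, 185.3]
tcp_rot: [-0.001, 1.0, 0.028, 0.003]
ft_force: [0.1, -1.0, 0.7]
opening: 62.3
grasp_force: 0.0
```

>>> {"api": "carry_out", "payload": {
  "deltas": "-0.3 0 -0.2 0 0.1; -0.3 0 -0.2 0 0; -0.3 0 -0.2 0 0"
}}

```text
time_s: 15.85
position: [616.1, 208.8, 191.0]
tcp_rot: [-0.0, 1.0, 0.028, 0.0]
ft_force: [-0.8, 0.3, -0.5]
opening: 85.5
grasp_force: 0.0
```

```bash
python3 - <<'E'
from dial import *
T=pose();np.save("T7.npy",T); print(T[:3,3],np.degrees(np.arctan2(T[1,0],T[0,0]))); snap("wrist","w7.png",None,2); snap("wrist","w7s.png",None,1.42)
E
```

```text
[616.07327425 208.79228474 190.99198067] 3.1935243939919746
```

View pics/w7s.png

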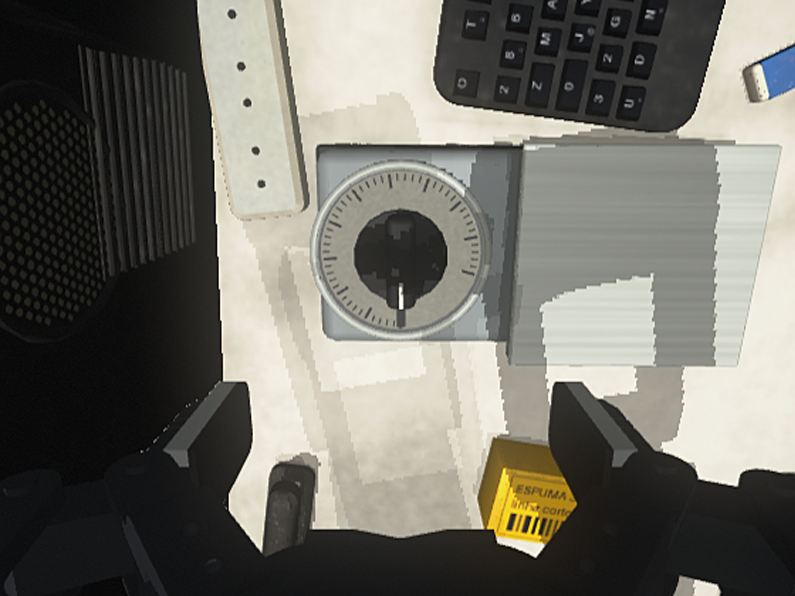

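The zero mark at (401,315) now lies under the needle, the pan is empty, and the scale edges are square to the hand at 3.2° yaw. I check this in numbers and measure the pan and carton from pixels in the same picture and the earlier one.

```bash
python3 - <<'E'
from dial import *
T=np.load("T7.npy");D=("w7.png",(0,0,560,420),2,T)
from scipy.optimize import least_squares
th=np.arange(-150,150,.1);c=np.array([634.4,208.5]);a=0
for _ in range(6):
    d=[x[0] for x in dips(th,polar(*D,c,th,np.arange(39,43,.5)).mean(1),15) if x[1]<3.5]
    t=np.radians(d);P=c+41*np.c_[np.cos(t),np.sin(t)]
    s=np.degrees(.1)
    def res(x):
        g=np.degrees(np.arctan2(P[:,1]-x[1],P[:,0]-x[0]))-x[2]; return (g+s/2)%s-s/2
    o=min((least_squares(res,[*c,e],loss="soft_l1",f_scale=.5) for e in(0,1.5,3,4.5)),key=lambda o:o.cost);c=o.x[:2];a=o.x[2]
M=a+s*np.round((183.4-a)/s);print("centre",c,"mark",M-360,len(d),o.cost)
t=np.arange(-220,-140,.1)
for r in(29,31,35,40,44,47,49):print(r,dips(t,polar(*D,c,t,np.array([r-.5,r,r+.5])).mean(1),25))
k=1.42
for l,u,v,z in(("pan",522,142,62),("pan",780,146,62),("pan",738,365,62),("pan",508,364,62)):print(l,px2w("wrist",u/k,v/k,z,T))
for u,v in((369,337),(445,344),(441,370),(364,364)):pass
E
```

```text
centre [634.58903328 208.9972411 ] mark -179.42072558268356 33 10.231967892552065
29 [(-179.74, 0.5)]
31 [(-190.9, 0.8), (-179.58, 0.8), (-170.7, 0.0), (-160.29, 2.0)]
35 [(-183.49, 11.4), (-167.7, 11.5)]
40 [(-202.95, 2.3), (-175.78, 8.3)]
44 [(-219.53, 1.0), (-214.14, 1.5), (-208.69, 1.4), (-203.14, 2.3), (-197.75, 1.1), (-192.1, 0.8), (-186.75, 1.3), (-181.55, 0.3), (-175.84, 7.5)]
47 [(-214.2, 1.2), (-208.64, 1.5), (-203.26, 1.9), (-197.79, 1.4), (-192.29, 1.4), (-186.85, 1.3), (-181.49, 1.2), (-175.83, 7.0)]
49 [(-176.8, 1.2)]
pan [697.4 149.7  62. ]
pan [703.   17.2  62. ]
pan [582.    9.8  62. ]
pan [575.1 142.8  62. ]
```

```bash
python3 - <<'E'
from dial import *
from scipy.optimize import least_squares
s=np.degrees(.1)
D=("w7.png",(0,0,560,420),2,np.load("T7.npy"));A=("w2.png",(120,60,440,300),2.5,np.load("T2.npy"))
t=np.arange(-220,-100,.1)
for r in(46,47,48,49,50):print("w2",r,[x for x in dips(t,polar(*A,(634.23,208.77),t,np.array([r-.3,r,r+.3])).mean(1),20) if x[0]<-170 and x[0]>-182])
th=np.arange(-320,-184,.1);c=np.array([634.5,209.]);
for _ in range(8):
    d=np.array([x[0] for x in dips(th,polar(*D,c,th,np.arange(39,44,.5)).mean(1),15) if x[1]<3.5])
    n=np.round((d-d[-1])/5.7); tt=np.radians(d);P=c+41.25*np.c_[np.cos(tt),np.sin(tt)]
    def res(x): return (np.degrees(np.arctan2(P[:,1]-x[1],P[:,0]-x[0]))-x[2]-s*n+180)%360-180
    o=least_squares(res,[*c,d[-1]],loss="soft_l1",f_scale=.3);c=o.x[:2]
    M=o.x[2]+s*np.round((-176.6-o.x[2])/s)
print(c,M,np.abs(o.fun).max(),len(d))
for r in(30,40,44,47,48,49,50):print(r,dips(t,polar(*D,c,t,np.array([r-.3,r,r+.3])).mean(1),20)[-8:])
E
```

```text
w2 46 [(-176.82, 3.0), (-171.35, 0.5)]
w2 47 []
w2 48 []
w2 49 []
w2 50 []
[632.27834705 208.4333701 ] -176.43522912488436 0.2921856752983558 24
30 [(-196.45, 0.9), (-186.84, 16.0), (-165.89, 15.5)]
40 [(-205.12, 2.7), (-176.35, 8.4), (-102.99, 3.4)]
44 [(-210.72, 1.8), (-205.05, 2.5), (-199.37, 1.9), (-193.71, 1.8), (-187.97, 1.7), (-182.31, 1.4), (-176.34, 7.6), (-103.05, 3.0)]
47 []
48 []
49 []
50 [(-108.33, 15.9)]
```

The mark at -176.4° and the needle at -176.6° agree. Next I look straight down on the carton.

```bash
python3 - <<'E'
from h import *
print(to((442,-10,200),83.4))
E
```

```text
(array([-3.71,  4.17, -0.2 ]), np.float64(-13.366666666666667))
```

>>> {"api": "carry_out", "payload": {
  "deltas": "-3.7 4.2 -0.2 -13.4 0; -3.7 4.2 -0.2 -13.4 0; -3.7 4.2 -0.2 -13.4 0; -3.7 4.2 -0.2 -13.4 0; -3.7 4.2 -0.2 -13.4 0; -3.7 4.2 -0.2 -13.4 0; -3.7 4.2 -0.2 -13.4 0; -3.7 4.2 -0.2 -13.4 0; -3.7 4.2 -0.2 -13.4 0; -3.7 4.2 -0.2 -13.4 0"
}}

```text
time_s: 16.95
position: [442.7, -11.5, 199.6]
tcp_rot: [-0.001, 0.744, 0.668, -0.001]
ft_force: [-0.6, 0.1, 0.0]
opening: 85.2
grasp_force: 0.0
```

>>> {"api": "carry_out", "payload": {
  "deltas": "0 0 0 0 0; 0 0 0 0 0; 0 0 0 0 0"
}}

```text
time_s: 17.25
position: [442.9, -11.2, 200.3]
tcp_rot: [-0.0, 0.746, 0.666, -0.0]
ft_force: [-0.1, 0.4, 0.1]
opening: 85.5
grasp_force: 0.0
```

```bash
python3 - <<'E'
from h import *
T=pose();np.save("T8.npy",T);print(T[:3,3],np.degrees(np.arctan2(T[1,0],T[0,0])))
im=eyes.read_camera("wrist")[:,:,::-1];cv2.imwrite("pics/w8.png",im)
h=cv2.cvtColor(im,cv2.COLOR_BGR2HSV);m=cv2.inRange(h,(18,120,60),(35,255,255));m=cv2.morphologyEx(m,cv2.MORPH_CLOSE,np.ones((15,15)))
c=max(cv2.findContours(m,0,2)[0],key=cv2.contourArea)[:,0]
W=np.array([px2w("wrist",u,v,40,T)[:2] for u,v in c],np.float32)
r=cv2.minAreaRect(W);print(r,cv2.boxPoints(r).round(1).tolist(),c.min(0),c.max(0),to((r[0][0],r[0][1],100),83.4))
E
```

```text
[442.94964992 -11.24812968 200.25496343] 83.52819362364545
((454.5740051269531, 62.38666534423828), (150.8920135498047, 54.463233947753906), 82.83992767333984) [[418.20001220703125, -9.100000381469727], [472.20001220703125, -15.899999618530273], [491.0, 133.89999389648438], [437.0, 140.60000610351562]] [251   0] [322 194] (array([1.49, 0.07, 2.01]), np.float64(0.016666666666666666))
```

>>> {"api": "carry_out", "payload": {
  "deltas": "0.75 0.04 0.5 0.1 0; 1.49 0.07 1 0.1 0; 1.49 0.07 1.6 0.1 0; 1.49 0.07 2.2 0.1 0; 1.49 0.07 2.9 0.1 0; 1.49 0.07 3.5 0.1 0; 1.49 0.07 3.9 0.1 0; 1.49 0.07 3.9 0.1 0",
  "squeeze": 25
}}

```text
time_s: 18.1
position: [451.7, 62.4, 2.3]
tcp_rot: [-0.003, 0.749, 0.662, -0.003]
ft_force: [-1.5, 0.4, 0.6]
opening: 85.5
grasp_force: 0.0
```

>>> {"api": "carry_out", "payload": {
  "deltas": "0 0 0 0 0.2; 0 0 0 0 0.28; 0 0 0 0 0.34; 0 0 0 0 0.4; 0 0 0 0 0.45; 0 0 0 0 0.5; 0 0 0 0 0.5"
}}

```text
time_s: 18.8
position: [456.1, 62.4, 7.5]
tcp_rot: [0.001, 0.749, 0.662, 0.001]
ft_force: [-0.7, 0.0, 6.0]
opening: 54.4
grasp_force: 29.0
```

A 6 N upward force suggests the tips touched the desk while closing, so I regrip about 8 mm higher.

>>> {"api": "carry_out", "payload": {
  "deltas": "0 0 0 0 0.2; 0 0 0 0 0.2; 0 0 -0.16 0 0.2; 0 0 -0.16 0 0.2; 0 0 -0.16 0 0.4; 0 0 -0.16 0 0.5; 0 0 -0.16 0 0.5; 0 0 -0.16 0 0.5",
  "squeeze": 30
}}

```text
time_s: 19.6
position: [455.4, 62.4, 14.3]
tcp_rot: [0.0, 0.749, 0.662, 0.0]
ft_force: [0.4, 0.1, 4.2]
opening: 54.7
grasp_force: 33.5
```

>>> {"api": "carry_out", "payload": {
  "deltas": "0 0 -0.3 0 0.5; 0 0 -0.9 0 0.5; 0 0 -1.6 0 0.5; 0 0 -2.3 0 0.5; 0 0 -2.5 0 0.5; 0 0 -2.5 0 0.5"
}}

```text
time_s: 20.2
position: [455.5, 62.4, 139.4]
tcp_rot: [0.001, 0.749, 0.662, 0.001]
ft_force: [0.4, 0.1, -1.9]
opening: 54.2
grasp_force: 32.9
```

```bash
python3 - <<'E'
from h import *
T=pose();print(bot.get_state()["ft_force"],bot.get_state()["moment"],T.round(3).tolist(),to((640.5,78.5,120),93.3))
# carton in the hand, seen by the scene camera
im=eyes.read_camera("scene")[:,:,::-1];cv2.imwrite("pics/s9.png",im)
im=eyes.read_camera("wrist")[:,:,::-1];cv2.imwrite("pics/w9.png",im)
m=cv2.inRange(cv2.cvtColor(im,cv2.COLOR_BGR2HSV),(18,120,60),(35,255,255));m=cv2.morphologyEx(m,cv2.MORPH_CLOSE,np.ones((15,15)))
c=max(cv2.findContours(m,0,2)[0],key=cv2.contourArea)[:,0]; print(c.min(0),c.max(0))
z=T[2,3]-14.3+40
print([w2px("wrist",T@np.array([x,0,T[2,3]-z,1]) @ np.eye(4)[:,:3],T).tolist() for x in(-75,75)])
E
```

```text
[ 0.35921999  0.1190768  -1.90724335] [ 0.01984755 -0.00894314  0.00578376] [[0.122, 0.993, 0.002, 455.451], [0.993, -0.122, -0.0, 62.411], [0.0, 0.002, -1.0, 139.416], [0.0, 0.0, 0.0, 1.0]] (array([0.77, 3.63, 0.4 ]), np.float64(-1.7166666666666668))
[196  95] [367 381]
[[279.8, 463.4], [279.5, 89.1]]
```

>>> {"api": "carry_out", "payload": {
  "deltas": "0.1 0.4 0 -0.3 0.5; 0.25 1 0 -0.8 0.5; 0.4 1.7 0 -1.3 0.5; 0.55 2.4 0 -1.7 0.5; 0.7 3 0 -1.7 0.5; 0.8 3.5 0 -1.7 0.5; 0.81 3.63 0 -1.7 0.5; 0.81 3.63 0.2 -1.7 0.5; 0.81 3.63 0.4 -1.7 0.5; 0.81 3.63 0.4 -1.7 0.5"
}}

```text
time_s: 21.3
position: [636.9, 80.3, 115.0]
tcp_rot: [-0.002, 0.687, 0.726, -0.003]
ft_force: [-0.4, 1.0, -1.6]
opening: 54.4
grasp_force: 32.9
```

```bash
python3 - <<'E'
from h import *
print(to((640.5,80.5,90),93.3),bot.get_state()["ft_force"],pose()[:3,3])
T=pose()
im=eyes.read_camera("top")[:,:,::-1];cv2.imwrite("pics/t10.png",im)
E
```

```text
(array([-0.  ,  0.08,  0.5 ]), np.float64(-0.016666666666666666)) [-0.35673649  1.01448729 -1.62176909] [636.87657303  80.31373461 114.95297503]
```

>>> {"api": "carry_out", "payload": {
  "deltas": "0 0 0.15 0 0.5; 0 0 0.3 0 0.5; 0 0 0.45 0 0.5; 0 0 0.58 0 0.5; 0 0 0.66 0 0.5; 0 0 0.72 0 0.5; 0 0 0.76 0 0.5; 0 0 0.78 0 0.5; 0 0 0.78 0 0.5"
}}

```text
time_s: 22.25
position: [640.0, 80.4, 79.8]
tcp_rot: [0.0, 0.687, 0.726, 0.0]
ft_force: [0.5, 0.8, -1.8]
opening: 54.6
grasp_force: 32.9
```

>>> {"api": "carry_out", "payload": {
  "deltas": "0 0 0.03 0 0.5; 0 0 0.05 0 0.5; 0 0 0.07 0 0.5; 0 0 0.09 0 0.5; 0 0 0.1 0 0.5; 0 0 0.1 0 0.5"
}}

```text
time_s: 22.85
position: [640.0, 80.4, 74.8]
tcp_rot: [0.0, 0.687, 0.726, 0.0]
ft_force: [-0.8, 0.4, -0.8]
opening: 54.1
grasp_force: 33.0
```

>>> {"api": "carry_out", "payload": {
  "deltas": "0 0 0.02 0 0.5; 0 0 0.03 0 0.5; 0 0 0.03 0 0.5; 0 0 0.03 0 0.3; 0 0 0.03 0 0.2; 0 0 0.03 0 0.1; 0 0 0.03 0 0; 0 0 0.03 0 0; 0 0 0.03 0 0"
}}

```text
time_s: 23.75
position: [639.9, 80.4, 73.2]
tcp_rot: [0.0, 0.687, 0.726, 0.0]
ft_force: [-0.9, -0.5, -0.3]
opening: 85.2
grasp_force: 0.0
```

>>> {"api": "carry_out", "payload": {
  "deltas": "0 0 -0.3 0 0; 0 0 -0.8 0 0; 0 0 -1.5 0 0; 0 0 -2.3 0 0; 0 0 -3 0 0; 0 0 -3 0 0; 0 0 -3 0 0"
}}

```text
time_s: 24.45
position: [640.6, 80.5, 226.0]
tcp_rot: [0.002, 0.687, 0.726, 0.002]
ft_force: [-0.1, -0.9, -0.9]
opening: 85.7
grasp_force: 0.0
```

>>> {"api": "carry_out", "payload": {
  "deltas": "0.5 -3 0 0 0; 0.5 -3 0 0 0; 0.5 -3 0 0 0; 0.5 -3 0 0 0; 0.5 -3 0 0 0; 0.5 -3 0 0 0; 0.5 -3 0 0 0"
}}

```text
time_s: 25.15
position: [489.9, 96.8, 223.0]
tcp_rot: [0.0, 0.687, 0.726, -0.0]
ft_force: [0.5, -0.1, -0.2]
opening: 85.4
grasp_force: 0.0
```

```bash
python3 - <<'E'
from h import *
a=cv2.resize(eyes.read_camera("top")[100:310,150:380,::-1],None,fx=2.6,fy=2.6,interpolation=2)[:, :]
b=cv2.resize(eyes.read_camera("scene")[120:330,140:360,::-1],None,fx=2.6,fy=2.6,interpolation=2)
h=min(a.shape[0],b.shape[0]);o=np.hstack([a[:h],b[:h]]);o=cv2.resize(o,(800,int(h*800/o.shape[1])));cv2.imwrite("pics/end.png",o)
im=eyes.read_camera("top")[:,:,::-1]
m=cv2.inRange(cv2.cvtColor(im,cv2.COLOR_BGR2HSV),(18,120,90),(35,255,255));m[300:]=0;m[:,330:]=0;m[:140]=0
c=max(cv2.findContours(m,0,2)[0],key=cv2.contourArea)[:,0]
W=np.array([px2w("top",u,v,99)[:2] for u,v in c],np.float32);print(cv2.minAreaRect(W))
print(px2w("top",327/1.42,263/1.42,74))
E
```

```text
((637.754150390625, 79.6407699584961), (54.770965576171875, 149.1139678955078), 2.8800995349884033)
[627.3 203.2  74. ]
```

View pics/end.png

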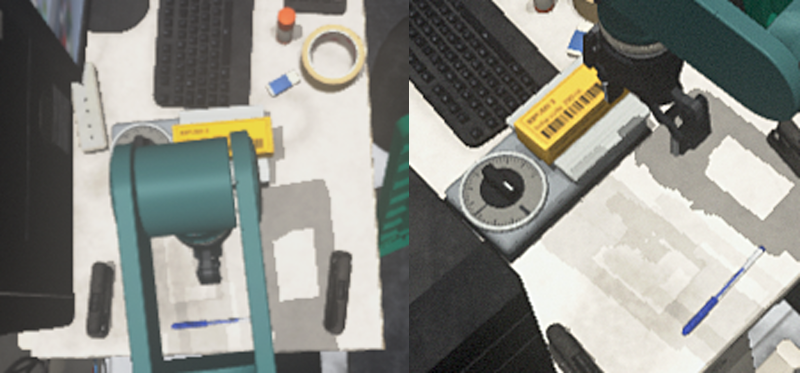

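The carton lies flat along the pan at (638,80) with 2.9° yaw. The zero mark is still at the front of the dial, the stapler stands at the right corner, and the bystanders are untouched. The robot is clear of everything, so I hand in.

```bash
python3 -c "
from station import bot
print(bot.close_job())"
```

```text
the job is handed in; nothing more can be done
None
```

I handed the job in at about 25 s. The stapler stands on the desk clear of the scale, the dial is zeroed to within about 0.2° of the needle, and the carton lies flat on the middle of the pan; no verdict came back.

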